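# Hang the bird whistle on the drying carousel

### The job

Turn the drying carousel by its top knob until its one empty hook stands over the pointer on the base. Then take the clay bird whistle by the wooden tab of its hanger, hang it by its eye on that hook and press it down gently but firmly until it snaps in under the spring keeper and rests in the bottom of the hook. Do not touch the soft clay or the whistles already hung, do not force the hook, leave the other things on the bench where they are, and leave the hook over the pointer.

Things in the scene. Friction and masses are not known exactly. Their poses are not given: they have to be found in the camera images.
- rack_knob (a point): Centre of the round boxwood knob on top of the carousel, on its upright turning axis: 42 mm diameter, 34 mm high (17 mm above and below this point), 216 mm above the bench. Turns either way with a friction of about 0.22 N m and stays where left.
- rack: Turning part of the carousel: four arms 90 degrees apart, each with a steel J-hook, three carrying whistles, one empty; origin on the turning axis at bench height; its -x axis points along the empty hook's arm. It stands on a fixed iron base disc 170 mm across, 22 mm high.
- hook_seat (a point): On the empty J-hook: where the centre of the hanger's bar lies when fully home. 120 mm from the turning axis, 159 mm above the bench; x axis radially outward, z up. Hook floor 4 mm below it, underside 10 mm below. The mouth, open upward, is 15 mm wide along x, centred here: shank face 7.5 mm inboard (shank top 42 mm above this point); hook 10 mm wide sideways, guide behind it 15 mm.
- hook_tip (a point): Top of the upright outer tip of the empty hook (5 mm thick), 10 mm outboard of hook_seat and 16.5 mm above it: the hanger's eye must go over this tip from outside before the bar is lowered into the mouth.
- keeper_end (a point): Free end of the brass spring leaf (keeper) on the empty hook, pivoted 39 mm above hook_seat on the shank and sloping out across the mouth. The bar meets it some 20 mm above hook_seat, pushes it aside and goes under it; the leaf then springs back over the bar, which then has some 5 mm of play but cannot be lifted out. It yields at some 5 to 12 N (hidden friction).
- hook: The empty hook itself, origin 4.5 mm inboard of hook_seat and 4 mm below. It slides down in a sprung guide: 1.5 N starts it, 0.18 N more per mm, firm stop after 40 mm. So it sinks while pressed, and lowering the bar to where hook_seat was first measured does not pass the keeper: press on by feel, under 20 N; it springs up when let go.
- hanger_bar (a point): Centre of the round steel bar (8 mm diameter, along this frame's y) across the ladder-like hanger; frame x goes through the openings, z up. At first 92 mm above the bench, the whistle upright. The eye below it is 38 mm high (4 to 42 mm below this point), 26 mm wide; the window above it (4 to 30 mm above) leaves room for the keeper; 34 mm wide overall. Bar goes crosswise in the hook, either way round.
- hanger_grip (a point): Centre of the boxwood tab on top of the hanger, 43.5 mm above hanger_bar, same axes: 30 mm wide along y, 9 mm thick along x, 27 mm high. Grip it across the 30 mm width (closing along y), so that the fingers pass either side of the hook, firmly enough to press down with 15 N. The whole weighs about 105 g.
- front_mark (a point): Point on the steel pointer bar that juts out from the fixed base disc (6 mm above the bench), exactly below where hook_seat must be when the empty hook is in front; the pointer faces roughly towards the robot.
- clay: The soft unfired terracotta bird of that whistle, about 85 mm long along y, 40 mm wide, 52 mm high, below the stirrup; origin at the centre of its underside. Not to be touched by the gripper.
- plain_bird: Bystander: clay bird whistle without hanger, 80 mm long, 50 mm high; origin at the centre of its underside.
- boxwood_tool: Bystander: boxwood modelling tool lying down, 170 mm long, 14 mm thick, origin near its middle at bench height.
- scraper: Bystander: tin scraper with wooden handle, 140 mm long, 60 mm wide, 16 mm high; origin near its middle at bench height.
- jar: Bystander: chipped enamel jar, 86 mm across, 92 mm high; origin at the centre of its underside.
- mould: Bystander: white plaster mould half, 90 x 110 x 45 mm; origin at the centre of its underside.
- bowl: Bystander: clay bowl, 110 mm across, 50 mm high; origin at the centre of its underside.
- stock1: Clay whistle already hung on the carousel, a quarter turn counter-clockwise (from above) from the empty hook; origin at its hanger's bar, 159 mm above the bench; reaches to 92 mm below and 58 mm above it, 55 mm sideways, 25 mm outward; swings slightly. Not to be touched.
- stock2: Clay whistle already hung on the carousel, opposite the empty hook; origin at its hanger's bar, 159 mm above the bench; reaches to 92 mm below and 58 mm above it, 55 mm sideways, 25 mm outward; swings slightly. Not to be touched.
- stock3: Clay whistle already hung on the carousel, a quarter turn clockwise (from above) from the empty hook; origin at its hanger's bar, 159 mm above the bench; reaches to 92 mm below and 58 mm above it, 55 mm sideways, 25 mm outward; swings slightly. Not to be touched.
Mind the look-alikes: they are no part of the job. Leave any red look-alike of the part that bears hanger_bar alone.

How it is judged:
On the way, in this order (a step that is already met when the one before it is completed fails the run):
1. the empty hook stands over the pointer (horizontal distance between hook_seat and front_mark below 0.018 m), for 0.3 s.
2. the hanger's bar is past the keeper, in the bottom of the hook (z of hanger_bar in the frame of hook_seat below 0.005 m and distance between hanger_bar and hook_seat below 0.012 m), for 0.2 s.
At the end, for the whole second after the job is handed in: The whistle hangs at rest (under 80 mm/s), within 0.35 rad of upright, by its bar in the bottom of the hook under the keeper (bar centre within 12 mm of hook_seat and less than 5 mm above it), and the hook stands within 20 mm of over the pointer (all of step 2 and horizontal distance between hook_seat and front_mark below 0.02 m and angle between clay's own z axis and vertical below 0.35 rad and linear speed of clay below 0.08 m/s); the robot touches nothing.
It fails at once if the hanger is forced against the carousel with more than 25 N (contact force between hanger and rack above 25 N).
It fails at once if the gripper touches the soft clay with more than 2 N (contact force between the arm and clay above 2 N).
It fails at once if the fingers touch the soft clay with more than 2 N (contact force between the fingers and clay above 2 N).
It fails at once if a whistle already hung is touched with more than 3 N (contact force between anything else and stock1 above 3 N or contact force between anything else and stock2 above 3 N or contact force between anything else and stock3 above 3 N).
It fails at once if another thing on the bench is shifted by more than 30 mm (distance of any of plain_bird, boxwood_tool, scraper, jar, mould, bowl from where it was at the start of the episode above 0.03 m).
It also fails if it takes over 72 s, if anything falls off the work surface, if the arm or the gripper's body presses on something with over 40 N, if the wrist force passes 120 N, or if a joint passes its speed limit or range.

### The arm

A 7-joint arm with a two-finger parallel gripper is mounted at the origin on the work surface. World frame = base frame: x ahead of the robot, y to its left, z up, the work surface at z = 0. Lengths are in m, angles in rad, forces in N, time in s.
With the tool pointing down it reaches from about 0.425 to 0.925 m from the base axis. Payload 6.8 kg.
Tool frame: the origin (TCP) lies at the very end of the fingers, on their centre line; the grasp point (between the pads) lies r.pinch_z behind it (r.pinch_z is the distance from the TCP to the grasp point, in m); z points along the fingers, y is the line along which they close (so a half turn about z gives the same grasp; the last joint's range is limited). The gripper opens to 85 mm and grips with 20 to 120 N. Pads are 22 mm wide; open, the fingers measure 114 mm over their backs; the gripper's body (76 mm by 85 mm) begins 54 mm behind the grasp point. The pads swing forward as they close: fully open they stand 13 mm farther back than shut.
Start: joints at [-1.383, 0.477, 0.022, 1.555, -0.011, 1.109, -0.083], TCP at [0.197, 0.646, 0.231] pointing down, gripper open.
Joint ranges: [-2.96, 2.96], [-0.34, 2.1], [-1.41, 1.46], [0.24, 2.44], [-1.37, 4.51], [0.17, 1.92], [-2.96, 2.96]. Speed limits (rad/s): [2.39, 2.39, 3.14, 3.14, 3.14, 3.14, 3.14].

### API

Orientations are given as a rotation vector (axis times angle).
In Python, from bench import status, grab_frame, camera_model, r gives the robot as it stands. The module is installed in compiled form; this text tells all that it offers.
- The arm moves only by the shell command python3 -m creep 'ROWS' [FORCE]. ROWS is text: rows parted by semicolons, each of 7 numbers parted by spaces: the turn, a rotation vector about the tool's x, y, z in rad, then the shift along the tool's x, y, z in mm, then the opening, from -1 (shut) to 1 (fully open). In form: rx ry rz tx ty tz fingers; .... A call has 1 to 10 rows; each row is the pose to reach, as a shift and turn from the pose commanded when the call began, along the tool's axes at that moment; what a row does not reach only later rows make up. A row lasts 1/8 s, in which the tool goes at most 62.5 mm and 10.7 degrees, less where a joint would pass 70% of its speed; a pose out of reach is approached as far as the arm can. A call with a gripper value outside its range is refused whole. The fingers move at their own pace and stop on an object; FORCE is the grip in N (left out, the last holds). Time passes only in rows, so rows that repeat a pose let the fingers close. It gives the time, the measured TCP pose, the force, the opening and the grip force at its end, in the units of the state.
- status.get_obs(): the state, without advancing time (a new reading comes with each control period).
- grab_frame(name): name is "scene" or "top" or "wrist"; returns (picture, depth): 400x640x3 uint8, red, green, blue; 400x640 float32, m along the optical axis (not along the pixel's ray), 0 where there is no reading.
- camera_model(name): a dict with "K" (3x3 intrinsics, pixels), "rvec" (rotation vector, rad) and "tvec" (3), from world to camera coordinates, as OpenCV has them. Camera axes: x right, y down, z forward; pixel columns grow to the right and rows downward; lengths in m; the calibration is good to about 2 mm. A picture is of the moment at which its call begins: read the wrist's pose just before it. camera_model takes no time and is no camera call; for the wrist camera it gives the pose at the moment of the call.
- r.hand_in(): hands the job in; it is judged then, once.
The state is a dict: "clock": time; "joints": joint angles; "qvel": joint speeds; "tau": joint torques, N m; "tcp_pos": TCP position; "orientation": TCP orientation; "contact_force": force on the tool from outside, world axes, zero at the start; "moment": the same for the moment, N m; "grip_width": finger opening in m; "gripper_force": force on a finger pad.
Only numpy, scipy, OpenCV 4.12 (cv2) and the standard library are available. Lean on these libraries where they do the work, as an engineer would, in place of code of your own. Each camera call takes 0.05 s, during which the arm holds its last target. There are 200 camera calls.

## Working session

There is one attempt and no reset: what is moved stays moved. The work goes in short steps, Python scripts to look and compute and a shell command to move; the robot and the scene stay as the last step left them, time stands still between calls to the robot, and variables do not carry over. Pictures are saved under pics/ and viewed, at most 12 in all, crops included, and the job is handed in when it is done.

```bash
mkdir -p pics; ls; cat > h.py <<'E'
import numpy as np, cv2
from scipy.spatial.transform import Rotation as R
from bench import status, grab_frame, camera_model, r
def world(cam,d,m=None):
    "HxWx3 world points"
    m=m or camera_model(cam); K=m["K"]; Rm=R.from_rotvec(np.ravel(m["rvec"])).as_matrix(); t=np.ravel(m["tvec"])
    v,u=np.indices(d.shape); K=np.array(K)
    p=np.stack([(u-K[0,2])/K[0,0]*d,(v-K[1,2])/K[1,1]*d,d],-1)
    return (p-t)@Rm
def shot(cam,name):
    m=camera_model(cam); im,d=grab_frame(cam); np.savez(f"pics/{name}.npz",im=im,d=d,w=world(cam,d,m)); cv2.imwrite(f"pics/{name}.png",im[:,:,::-1]); return im,d,world(cam,d,m)
E
python3 - <<'E'
from h import *
print(status.get_obs(), r.pinch_z)
for c in("scene","top"):
    shot(c,c+"0"); m=camera_model(c); print(c, -R.from_rotvec(np.ravel(m["rvec"])).as_matrix().T@np.ravel(m["tvec"]))
E
```

```text
pics
{'clock': 0.0, 'joints': array([-1.38312173,  0.47780548,  0.02234026,  1.5564535 , -0.01149289,
        1.10933344, -0.08309772]), 'qvel': array([ 7.24931425e-04, -1.37039114e-03, -7.67092888e-04, -1.62506838e-04,
        6.25819917e-05,  1.61583529e-04, -6.57140496e-04]), 'tau': array([-1.09854800e-04, -5.96442819e+01,  1.60793625e+00, -2.81203938e+01,
        1.24320877e-02,  9.09651106e-03,  1.91646950e-05]), 'tcp_pos': array([0.19659091, 0.64510508, 0.23032128]), 'orientation': array([-4.62849341e-01, -3.10717693e+00,  2.93255614e-03]), 'contact_force': array([-0.84977699, -0.69280783,  0.02552788]), 'moment': array([ 0.00799888,  0.03104367, -0.03940739]), 'gripper_force': 0.0, 'grip_width': 0.08553233215006628} 0.0187
scene [ 1.73518719 -0.07494699  1.0798495 ]
top [ 0.30940757 -0.01755598  1.42524483]
```

View pics/scene0.png

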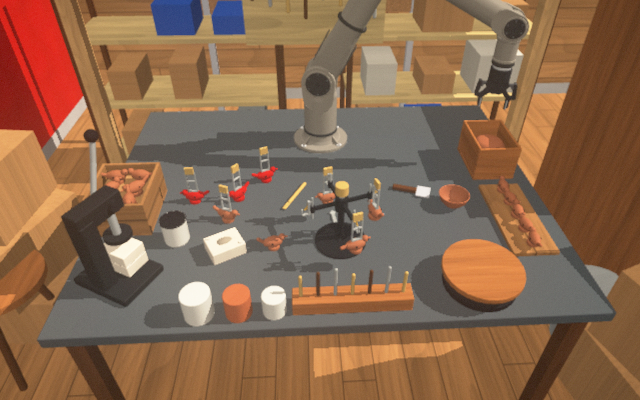

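View pics/top0.png

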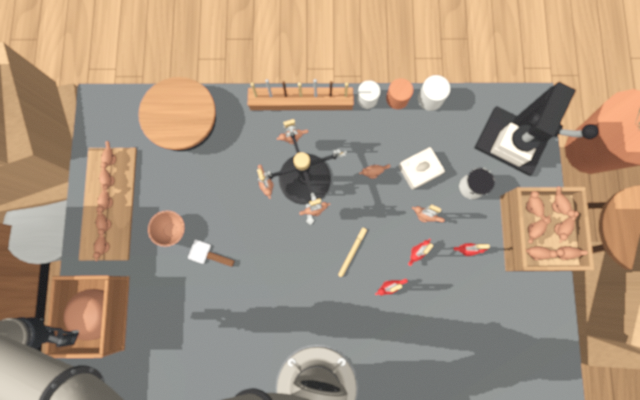

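Scene: carousel knob at top (303,160), empty hook at top (343,153), pointer at top (310,220). Candidates with a hanger are three red ones (top 391,287; 421,250; 471,249) and a terracotta one at top (430,213), scene (226,210). The terracotta one fits, because the red ones are look-alikes. I'll confirm with a crop.

```bash
python3 - <<'E'
from h import *
a=np.load("pics/top0.npz"); s=np.load("pics/scene0.npz")
c1=cv2.resize(a["im"][115:235,250:460],None,fx=3.8,fy=3.8,interpolation=cv2.INTER_CUBIC)[:,:798]
c2=cv2.resize(s["im"][155:255,195:405],None,fx=3.8,fy=3.8,interpolation=cv2.INTER_CUBIC)[:140*1+240,:798]
cv2.imwrite("pics/c1.png",cv2.resize(np.vstack([c1,c2]),None,fx=.71,fy=.71,interpolation=cv2.INTER_AREA)[:,:,::-1])
w=a["w"]
def cl(n,m,w): p=w[m]; print(n,len(p),np.median(p,0).round(4),p.min(0).round(3),p.max(0).round(3))
v,u=np.indices(w.shape[:2])
box=lambda u0,u1,v0,v1:(u>=u0)&(u<u1)&(v>=v0)&(v<v1)
cl("knob",box(285,320,145,180)&(w[...,2]>.226)&(w[...,2]<.24),w)
cl("tab",box(415,450,198,228)&(w[...,2]>.135)&(w[...,2]<.16),w)
cl("clay",box(410,450,198,228)&(w[...,2]>.02)&(w[...,2]<.07),w)
cl("pointer",box(300,320,205,230)&(w[...,2]>.003)&(w[...,2]<.02),w)
cl("base",box(270,340,145,210)&(w[...,2]>.017)&(w[...,2]<.026),w)
cl("hook",box(325,352,140,168)&(w[...,2]>.15)&(w[...,2]<.215),w)
for p in [(310,220),(310,215),(343,153),(347,152),(335,155)]: print(p,w[p[1],p[0]].round(3))
w=s["w"]; cl("tab s",box(215,240,180,235)&(w[...,2]>.122)&(w[...,2]<.16),w)
cl("knob s",box(325,360,175,215)&(w[...,2]>.20)&(w[...,2]<.24),w)
cl("hook s",box(295,318,190,225)&(w[...,2]>.14)&(w[...,2]<.215),w)
E
```

```text
knob 176 [0.6371 0.038  0.2326] [0.618 0.019 0.226] [0.658 0.057 0.239]
tab 44 [ 0.5173 -0.3417  0.1488] [ 0.509 -0.357  0.136] [ 0.526 -0.327  0.155]
clay 237 [ 0.5115 -0.3376  0.0432] [ 0.493 -0.392  0.024] [ 0.541 -0.298  0.069]
pointer 86 [0.5033 0.0221 0.0049] [ 0.475 -0.01   0.003] [0.552 0.051 0.012]
base 230 [0.6295 0.0378 0.0188] [ 0.562 -0.029  0.017] [0.689 0.105 0.025]
hook 116 [ 0.6665 -0.0566  0.1727] [ 0.655 -0.086  0.152] [ 0.678 -0.028  0.21 ]
(310, 220) [0.504 0.019 0.001]
(310, 215) [0.519 0.019 0.007]
(343, 153) [ 0.681 -0.081  0.149]
(347, 152) [ 0.729 -0.102 -0.005]
(335, 155) [ 0.667 -0.057  0.178]
tab s 72 [ 0.5198 -0.3439  0.1373] [ 0.51  -0.36   0.123] [ 0.533 -0.329  0.152]
knob s 225 [0.6519 0.0366 0.2254] [0.547 0.006 0.201] [0.759 0.076 0.238]
hook s 153 [ 0.6724 -0.062   0.1708] [ 0.657 -0.09   0.142] [ 0.682 -0.04   0.21 ]
```

View pics/c1.png

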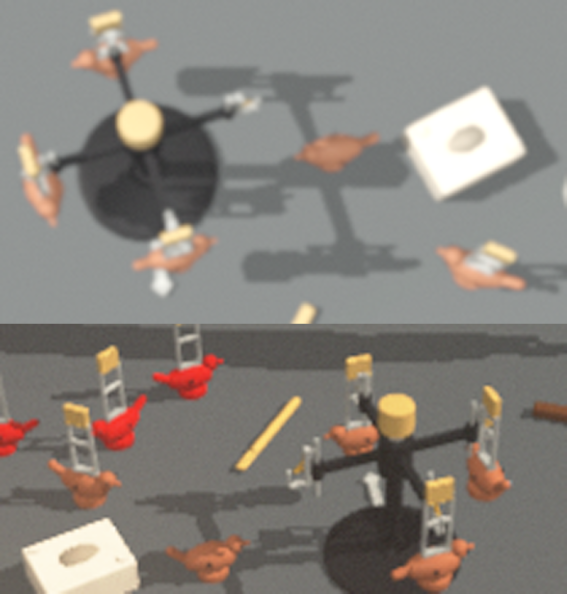

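The crop confirms the terracotta whistle with hanger (top 430,213). The empty hook is the one pointing right in the top view. Next I refine the angles and write a move planner.

```bash
cat >> h.py <<'E'
def to(p,az,o=None):
    "shift (mm, tool axes) and yaw (deg, about tool z) to tool-down pose at p with tool y at azimuth az (deg, mod 180)"
    o=o or status.get_obs(); Rc=R.from_rotvec(o["orientation"]); M=Rc.as_matrix()
    t=Rc.inv().apply(np.array(p)-o["tcp_pos"])*1000
    best=None
    for k in(0,180):
        b=np.radians(az+k); y=np.array([np.cos(b),np.sin(b),0]); z=np.array([0,0,-1.]); x=np.cross(y,z)
        rv=(Rc.inv()*R.from_matrix(np.stack([x,y,z],1))).as_rotvec()
        if best is None or abs(rv[2])<abs(best[2]): best=rv
    print("rot",best.round(3),"shift",t.round(1),"| z axis",M[:,2].round(3),"y az",np.degrees(np.arctan2(M[1,1],M[0,1])).round(1),"j7",o["joints"][6].round(2),"t",round(o["clock"],2))
E
python3 - <<'E'
from h import *
a=np.load("pics/top0.npz"); w=a["w"]; im=a["im"].astype(int); s=np.load("pics/scene0.npz")
C=np.array([.6375,.038])
v,u=np.indices(w.shape[:2]); box=lambda u0,u1,v0,v1:(u>=u0)&(u<u1)&(v>=v0)&(v<v1)
m=box(300,322,216,226)&(im.min(-1)>135)
p=w[m]; print("ptr",p.round(3)[:, :].tolist()[:14]); q=p[:,:2].mean(0)-C; print(q,np.degrees(np.arctan2(q[1],q[0])),np.hypot(*q))
for n,W in(("top",w),("scene",s["w"])):
    q=W[...,:2]-C; rr=np.hypot(*np.moveaxis(q,-1,0)); az=np.degrees(np.arctan2(q[...,1],q[...,0]))
    for lo,hi in((60,90),(90,105),(105,125),(125,140)):
        m=(rr*1000>lo)&(rr*1000<hi)&(W[...,2]>.14)&(W[...,2]<.215)&(az>-100)&(az<-45)
        print(n,lo,m.sum(),az[m].mean().round(1) if m.any() else 0, np.percentile(W[m][:,2],[5,95]).round(3) if m.any() else 0)
m=(w[...,2]>.13)&(w[...,2]<.16)&box(415,450,198,228); p=w[m][:,:2].astype(np.float32); print("tab rect",cv2.minAreaRect(p),p.mean(0))
W=s["w"]; m=box(s0:=215,240,180,235)&(W[...,2]>.122)&(W[...,2]<.156); m[:, :]&=True
p=W[m][:,:2].astype(np.float32); print(cv2.minAreaRect(p),p.mean(0),cv2.fitLine(p,cv2.DIST_HUBER,0,.01,.01).ravel())
to((.6375,.038,.3),53)
E
```

```text
ptr [[0.518, 0.051, -0.003], [0.518, 0.048, -0.003], [0.518, 0.045, -0.004], [0.517, 0.041, -0.0], [0.516, 0.038, 0.006], [0.517, 0.035, -0.002], [0.517, 0.032, -0.002], [0.517, 0.029, 0.003], [0.516, 0.025, 0.006], [0.516, 0.022, 0.007], [0.516, 0.019, 0.01], [0.518, 0.016, -0.003], [0.517, 0.013, 0.0], [0.517, -0.006, -0.003]]
[-0.13710988 -0.02050941] -171.49255883193234 0.13863533628924163
top 60 46 -72.2 [0.164 0.175]
top 90 40 -73.1 [0.164 0.21 ]
top 105 33 -72.8 [0.153 0.202]
top 125 11 -72.3 [0.151 0.177]
scene 60 44 -70.8 [0.162 0.174]
scene 90 58 -70.6 [0.149 0.204]
scene 105 66 -71.1 [0.152 0.2  ]
scene 125 16 -72.0 [0.15  0.171]
tab rect ((0.516846776008606, -0.34170636534690857), (0.031063679605722427, 0.009896512143313885), 67.44709777832031) [ 0.51626724 -0.34098378]
((0.5194714665412903, -0.3427552878856659), (0.033273614943027496, 0.012484472244977951), 61.68687438964844) [ 0.5198789  -0.34365377] [ 0.36961782  0.92918384  0.51989496 -0.345581  ]
rot [-0.002  0.     0.35 ] shift [-598.7 -452.4  -68.8] | z axis [-0.    -0.002 -1.   ] y az 73.1 j7 -0.08 t 0.1
```

```bash
python3 -m creep '0 0 0.03 -40 -30 -30 1; 0 0 0.07 -88 -66 -50 1; 0 0 0.10 -136 -103 -69 1; 0 0 0.14 -184 -139 -69 1; 0 0 0.18 -232 -175 -69 1; 0 0 0.21 -280 -212 -69 1; 0 0 0.25 -328 -248 -69 1; 0 0 0.28 -376 -284 -69 1; 0 0 0.32 -424 -320 -69 1; 0 0 0.35 -472 -357 -69 1' 60; python3 -c "
from h import *
to((.6375,.038,.3),53)"
```

```text
clock: 1.35
tcp_pos: [0.5448, 0.165, 0.3001]
orientation: [-0.998, -2.979, -0.0]
contact_force: [0.9, 0.7, -0.6]
grip_width: 0.0852
gripper_force: 0.0
rot [ 0.    -0.    -0.001] shift [-1.505e+02 -4.560e+01  1.000e-01] | z axis [-0.  0. -1.] y az 53.0 j7 0.61 t 1.35
```

```bash
python3 -m creep '0 0 -0.16 -50 -15 0 1; 0 0 -0.32 -100 -30 0 1; 0 0 -0.5 -150 -46 0 1; 0 0 -0.5 -150 -46 0 1;0 0 -0.5 -150 -46 0 1' 60; python3 -c "
from h import *
to((.6375,.038,.202),82)
im,d,w=shot('wrist','w1')
"
```

```text
clock: 1.98
tcp_pos: [0.6359, 0.0399, 0.2997]
orientation: [-0.231, -3.132, -0.0]
contact_force: [-0.1, 0.2, 0.1]
grip_width: 0.0854
gripper_force: 0.0
rot [ 0.    -0.001 -0.008] shift [-2.  -1.7 97.7] | z axis [-0.001  0.    -1.   ] y az 81.6 j7 1.38 t 1.98
```

View pics/w1.png

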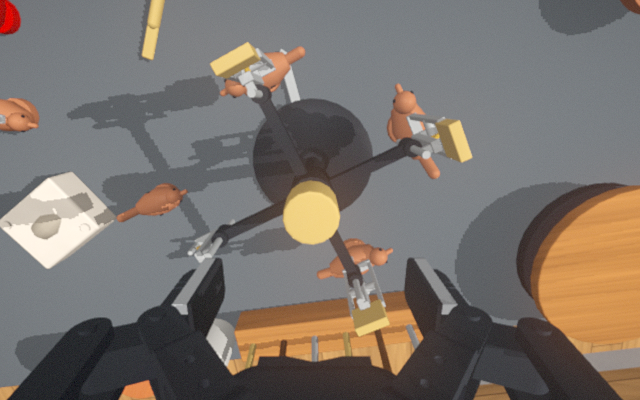

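The wrist view looks back toward the robot. Knob is at (312,212), empty hook at (210,245) and pointer at (292,75). Now a check of knob, hook and pointer from near.

```bash
python3 - <<'E'
from h import *
a=np.load("pics/w1.npz"); w=a["w"]; im=a["im"].astype(int)
v,u=np.indices(w.shape[:2]); box=lambda u0,u1,v0,v1:(u>=u0)&(u<u1)&(v>=v0)&(v<v1)
m=box(275,350,170,250)&(w[...,2]>.228)&(w[...,2]<.238); (c,rad)=cv2.minEnclosingCircle(w[m][:,:2].astype(np.float32)); print("knob",c,rad,w[m].mean(0))
C=np.array(c)
m=box(270,305,50,105)&(im.min(-1)>110)&(w[...,2]<.015); 
p=w[m]; print("ptr",m.sum(),p.mean(0),np.percentile(p,[3,97],0).round(3)); q=p[:,:2]-C; print(np.degrees(np.arctan2(q[:,1],q[:,0])).mean(), np.hypot(*q.T).max())
q=w[...,:2]-C; rr=np.hypot(q[...,0],q[...,1])*1000; az=np.degrees(np.arctan2(q[...,1],q[...,0]))
for lo,hi in((40,70),(70,95),(95,110),(110,122),(122,135)):
    m=(rr>lo)&(rr<hi)&(w[...,2]>.145)&(w[...,2]<.215)&(az>-100)&(az<-45); print(lo,m.sum(),az[m].mean().round(2))
to((C[0],C[1],.202),82)
E
```

```text
knob (0.6372655630111694, 0.03601159155368805) 0.020823560655117035 [0.63628431 0.03636418 0.231479  ]
ptr 946 [0.53070792 0.0237966  0.00062429] [[ 0.491 -0.003 -0.003]
 [ 0.553  0.042  0.006]]
-104.53330349553805 0.15345010031967427
40 398 -72.94
70 519 -72.91
95 353 -73.65
110 59 -73.68
122 111 -72.84
rot [ 0.001 -0.001 -0.006] shift [-2.4 -4.7 97.8] | z axis [-0.001  0.001 -1.   ] y az 81.7 j7 1.38 t 2.02
```

```bash
python3 - <<'E'
from h import *
a=np.load("pics/w1.npz"); w=a["w"]; im=a["im"].astype(int); C=np.array([.637,.037])
for v in range(52,102,6):
    row=im[v,265:310].min(-1); us=265+np.where(row>130)[0]; 
    if len(us): p=w[v,us]; p=p[p[:,2]>.001].mean(0); q=p[:2]-C; print(v,us.min(),us.max(),p.round(3),np.degrees(np.arctan2(q[1],q[0])).round(1))
E
python3 -m creep '0 0 0 -2 -3 40 1; 0 0 0 -2 -3 80 1; 0 0 0 -2 -3 96 1; 0 0 0 -2 -3 96 -1; 0 0 0 -2 -3 96 -1; 0 0 0 -2 -3 96 -1; 0 0 0 -2 -3 96 -1; 0 0 0 -2 -3 96 -1' 60
```

```text
52 281 306 [0.501 0.024 0.052] -174.5
58 265 268 [0.519 0.016 0.159] -170.0
64 265 295 [0.521 0.016 0.138] -169.8
70 265 298 [0.522 0.016 0.091] -169.7
76 285 296 [0.522 0.023 0.005] -172.8
82 285 296 [0.533 0.026 0.049] -174.2
88 278 297 [0.538 0.024 0.004] -172.5
94 274 299 [0.545 0.025 0.004] -172.7
100 273 299 [0.553 0.025 0.005] -172.0
clock: 3.02
tcp_pos: [0.639, 0.0371, 0.2066]
orientation: [0.228, 3.13, 0.003]
contact_force: [-1.1, 2.2, 6.4]
grip_width: 0.04
gripper_force: 60.9
```

```bash
python3 -m creep '0 0 0.18 -2 -3 0 -1; 0 0 0.36 -2 -3 0 -1; 0 0 0.54 -2 -3 0 -1; 0 0 0.72 -2 -3 0 -1; 0 0 0.90 -2 -3 0 -1; 0 0 1.08 -2 -3 0 -1; 0 0 1.26 -2 -3 0 -1; 0 0 1.44 -2 -3 0 -1; 0 0 1.60 -2 -3 0 -1; 0 0 1.73 -2 -3 0 -1'; python3 -c "
from h import *
to((.637,.037,.30),0); shot('top','top1');shot('wrist','w2')"
```

```text
clock: 4.28
tcp_pos: [0.6378, 0.0363, 0.2065]
orientation: [-2.529, -1.853, -0.001]
contact_force: [-17.1, 7.5, 17.5]
grip_width: 0.0402
gripper_force: 62.4
rot [-0.004 -0.005 -0.306] shift [  0.9  -1.4 -93.5] | z axis [-0.003  0.005 -1.   ] y az -17.5 j7 -0.1 t 4.28
```

```bash
python3 - <<'E'
from h import *
C=np.array([.637,.037])
for n in("top1","w2"):
    w=np.load(f"pics/{n}.npz")["w"]
    q=w[...,:2]-C; rr=np.hypot(q[...,0],q[...,1])*1000; az=np.degrees(np.arctan2(q[...,1],q[...,0]))%360
    for lo,hi in((55,80),(80,95),(95,110),(110,135)):
        m=(rr>lo)&(rr<hi)&(w[...,2]>.147)&(w[...,2]<.205)&(az>165)&(az<215); print(n,lo,m.sum(),az[m].mean().round(2)-360, w[m][:,2].max().round(3) if m.any() else '')
    m=(rr>75)&(rr<160)&(w[...,2]>.003)&(w[...,2]<.012)&(az>175)&(az<200); print("ptr",m.sum(),az[m].mean()-360)
E
```

```text
top1 55 29 -172.28 0.178
top1 80 13 -171.41 0.18
top1 95 29 -171.95 0.205
top1 110 27 -171.67 0.185
ptr 129 -172.43389918905982
w2 55 692 -172.46 0.171
w2 80 594 -173.23 0.18
w2 95 388 -174.2 0.197
w2 110 373 -172.51 0.175
ptr 760 -172.70271618527997
```

View pics/w2.png

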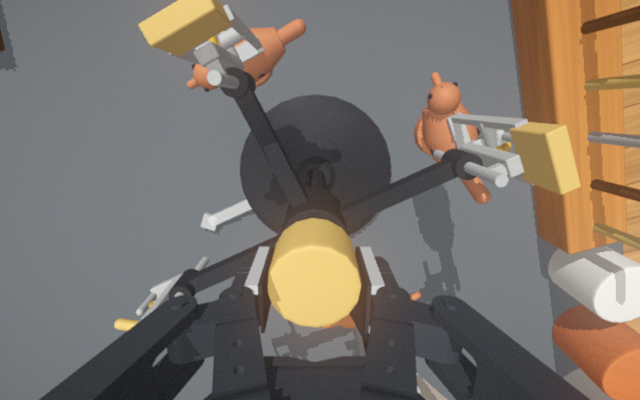

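The hook (-172.4°) lines up with the pointer (-172.5°). I release and lift.

```bash
python3 -m creep '0 0 0 0 0 0 0.8; 0 0 0 0 0 0 1; 0 0 0 0 0 0 1;0 0 0 0 0 0 1; 0 0 0 0 0 -50 1; 0 0 0 0 0 -95 1; 0 0 0 0 0 -95 1' 80; python3 -c "
from h import *
to((.518,-.3425,.3),67)"
```

```text
clock: 5.25
tcp_pos: [0.6415, 0.0323, 0.3032]
orientation: [2.531, 1.855, 0.009]
contact_force: [-0.2, 0.8, -0.9]
grip_width: 0.0851
gripper_force: 0.0
rot [ 0.007  0.002 -1.475] shift [-394.6   -5.     2.1] | z axis [ 0.007  0.001 -1.   ] y az -17.5 j7 -0.15 t 5.25
```

```bash
python3 -m creep '0 0 -0.16 -40 0 0 1; 0 0 -0.33 -85 0 0 1; 0 0 -0.5 -130 -2 0 1; 0 0 -0.67 -176 -3 0 1; 0 0 -0.84 -222 -3 0 1; 0 0 -1.01 -268 -4 1 1; 0 0 -1.18 -314 -5 2 1; 0 0 -1.34 -360 -5 2 1; 0.007 0.002 -1.475 -395 -5 2 1; 0.007 0.002 -1.475 -395 -5 2 1' 80; python3 - <<'E'
from h import *
im,d,w=shot('wrist','w3'); shot('top','top2')
q=w[...,:2]-[.518,-.3425]; m=(np.hypot(q[...,0],q[...,1])<.04)&(w[...,2]>.143)&(w[...,2]<.156)
p=w[m]; print(m.sum(),p.mean(0),cv2.minAreaRect(p[:,:2].astype(np.float32)),np.median(p[:,2]))
to((.518,-.3425,.121),67)
E
```

```text
clock: 6.5
tcp_pos: [0.5135, -0.3456, 0.2965]
orientation: [-0.632, -3.069, 0.005]
contact_force: [0.1, 0.4, 0.3]
grip_width: 0.0852
gripper_force: 0.0
300 [ 0.51577374 -0.34367121  0.14725659] ((0.5162953734397888, -0.3439050614833832), (0.029225455597043037, 0.009405807591974735), 65.52781677246094) 0.14743064692477725
rot [-0.003 -0.007 -0.001] shift [ -3.5   0.7 175.4] | z axis [-0.008  0.    -1.   ] y az 66.9 j7 1.84 t 6.6
```

View pics/w3.png

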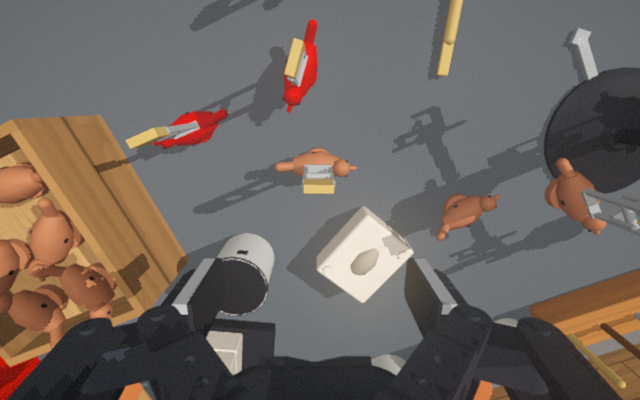

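The terracotta whistle's tab is at (318,185), and its near-view measurement agrees with the earlier ones. The red ones are well clear. Going down to grip.

```bash
python3 -m creep '-0.003 -0.007 -0.01 -3 0 55 1; -0.003 -0.007 -0.01 -3 0 110 1; -0.003 -0.007 -0.01 -3 0 160 1; -0.003 -0.007 -0.01 -3 0 175 1; -0.003 -0.007 -0.01 -3 0 175 1' 80; python3 - <<'E'
from h import *
im,d,w=shot('wrist','w4'); to((.517,-.343,.121),66.5)
E
```

```text
clock: 7.22
tcp_pos: [0.5181, -0.3426, 0.1222]
orientation: [0.609, 3.082, -0.0]
contact_force: [0.0, 0.5, 0.4]
grip_width: 0.0857
gripper_force: 0.0
rot [-0.001  0.003  0.02 ] shift [ 1.8 -0.2  2.5] | z axis [ 0.002 -0.002 -1.   ] y az 67.6 j7 1.96 t 7.28
```

View pics/w4.png

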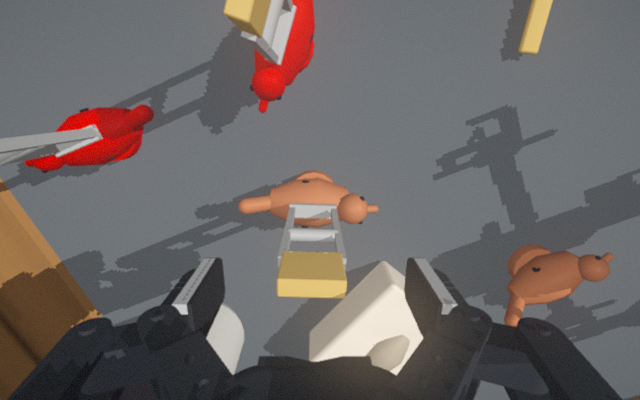

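The tab sits centred between the pads at (313,275). Closing.

```bash
python3 -m creep '0 0 0.01 1 0 1 -1; 0 0 0.01 1 0 1 -1; 0 0 0.01 1 0 1 -1; 0 0 0.01 1 0 1 -1; 0 0 0.01 1 0 1 -1;0 0 0.01 1 0 1 -1; 0 0 0.01 1 0 -8 -1; 0 0 0.01 1 0 -50 -1; 0 0 0.01 1 0 -100 -1; 0 0 0.01 1 0 -140 -1' 80; python3 - <<'E'
from h import *
im,d,w=shot('scene','s3'); to((.476,.0154,.262),97.7)
E
```

```text
clock: 8.52
tcp_pos: [0.5164, -0.3432, 0.2645]
orientation: [0.625, 3.077, -0.001]
contact_force: [0.8, 0.2, -1.6]
grip_width: 0.0284
gripper_force: 79.3
rot [-0.003  0.009 -0.536] shift [179.9 315.1   5.9] | z axis [ 0.009 -0.005 -1.   ] y az 67.0 j7 1.87 t 8.57
```

```bash
python3 -m creep '0 0 0 0 0 -30 -1; 0 0 -0.06 18 32 -40 -1; 0 0 -0.13 42 74 -40 -1; 0 0 -0.2 67 116 -40 -1; 0 0 -0.27 92 159 -40 -1; 0 0 -0.34 117 202 -40 -1; 0 0 -0.41 142 246 -40 -1; 0 0.005 -0.48 166 288 -40 -1; 0 0.009 -0.536 182 315 -40 -1; 0 0.009 -0.536 182 315 -40 -1' 80; python3 - <<'E'
from h import *
to((.4735,.015,.30),97.7)
shot('scene','s4'); im,d,w=shot('wrist','w5')
E
```

```text
clock: 9.82
tcp_pos: [0.4716, 0.0202, 0.3018]
orientation: [0.219, -3.126, -0.002]
contact_force: [0.5, 0.2, -1.2]
grip_width: 0.0285
gripper_force: 79.4
rot [ 0.002 -0.008  0.006] shift [-1.2 -5.4  1.8] | z axis [-0.008  0.    -1.   ] y az 98.0 j7 1.56 t 9.82
```

View pics/w5.png

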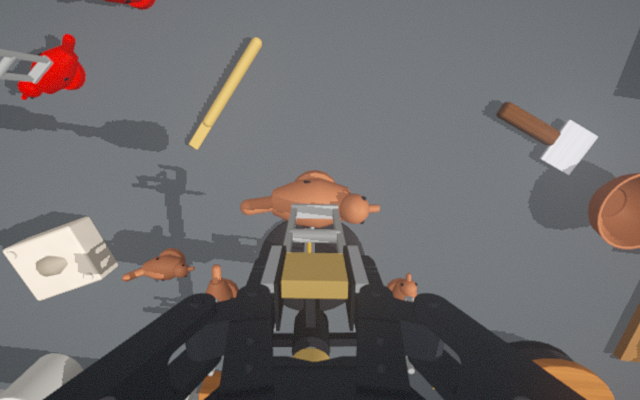

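```bash
python3 - <<'E'
from h import *
from collections import defaultdict
C=np.array([.637,.037])
for n,a0 in(("w1",-73.1),("scene0",-72),("top0",-72.7),("w2",-172.4),("top1",-172.4),("s4",-172.4)):
    w=np.load(f"pics/{n}.npz")["w"]; q=w[...,:2]-C; a=np.radians(a0); rr=(q@[np.cos(a),np.sin(a)])*1000; t=(q@[-np.sin(a),np.cos(a)])*1000
    print(n)
    for lo,hi in((.147,.152),(.152,.158),(.165,.170),(.170,.174),(.174,.178),(.178,.185),(.185,.195),(.195,.203)):
        m=(rr>95)&(rr<150)&(abs(t)<15)&(w[...,2]>lo)&(w[...,2]<hi)
        if m.sum()>2: print("  ",lo,m.sum(),"r",np.percentile(rr[m],[3,25,50,75,97]).round(0),"t",np.median(t[m]).round(1))
# bar seen in wrist picture
w=np.load("pics/w5.npz")["w"]
for v in range(198,300,4): print(v,w[v,316:322].mean(0).round(4),end=" ; ")
E
```

```text
w1
   0.147 19 r [106. 112. 118. 122. 127.] t -3.0
   0.152 93 r [ 96. 117. 123. 127. 130.] t -1.3
   0.165 30 r [ 96. 107. 125. 128. 130.] t -0.1
   0.17 48 r [ 96. 109. 128. 129. 131.] t 0.2
   0.174 89 r [ 95.  97.  99. 104. 110.] t -1.5
   0.178 40 r [ 96. 105. 105. 106. 110.] t -1.5
   0.185 56 r [ 95.  97. 105. 107. 110.] t -1.7
   0.195 123 r [ 96. 104. 106. 108. 111.] t -0.5
scene0
   0.147 8 r [ 96. 106. 118. 126. 132.] t 3.1
   0.152 23 r [102. 112. 118. 123. 131.] t 1.2
   0.165 11 r [ 99. 105. 111. 125. 133.] t 2.8
   0.17 10 r [ 98. 103. 114. 122. 131.] t 3.4
   0.174 12 r [ 96.  97. 101. 107. 116.] t 3.7
   0.178 13 r [ 99. 106. 110. 113. 118.] t 3.9
   0.185 11 r [ 96. 100. 108. 111. 112.] t 3.5
   0.195 15 r [ 97. 101. 107. 110. 112.] t 0.9
top0
   0.152 14 r [107. 114. 119. 124. 128.] t 0.7
   0.165 3 r [120. 121. 121. 125. 128.] t 2.8
   0.17 4 r [ 98. 101. 103. 106. 113.] t 0.3
   0.174 9 r [ 97.  99. 101. 117. 128.] t 0.7
   0.178 4 r [ 96. 101. 105. 112. 127.] t -0.7
   0.185 4 r [103. 105. 107. 110. 112.] t -1.9
   0.195 14 r [ 99. 102. 105. 108. 110.] t 1.4
w2

[... 954 characters left out ...]
6] ; 206 [0.4658 0.0193 0.228 ] ; 210 [0.4688 0.0197 0.228 ] ; 214 [0.4718 0.0201 0.2283] ; 218 [0.4761 0.0208 0.2249] ; 222 [0.4803 0.0214 0.222 ] ; 226 [0.4858 0.0223 0.2163] ; 230 [0.4665 0.0188 0.2717] ; 234 [0.4683 0.019  0.2735] ; 238 [0.4706 0.0194 0.2741] ; 242 [0.5916 0.0399 0.0127] ; 246 [0.5975 0.0407 0.0139] ; 250 [0.6045 0.0417 0.0131] ; 254 [0.4665 0.0184 0.3031] ; 258 [0.4666 0.0183 0.3071] ; 262 [0.4668 0.0183 0.3109] ; 266 [0.4671 0.0183 0.314 ] ; 270 [0.4668 0.0182 0.3183] ; 274 [0.4668 0.0181 0.3219] ; 278 [0.4668 0.0181 0.3251] ; 282 [0.4674 0.0181 0.3274] ; 286 [0.4693 0.0184 0.3273] ; 290 [0.4714 0.0187 0.3272] ; 294 [0.4732 0.019  0.3274] ; 298 [0.6505 0.0476 0.0684] ;
```

```bash
python3 -m creep '0 -0.008 0.006 -1 -5 30 -1; 0 -0.008 0.006 -1 -5 60 -1; 0 -0.008 0.006 -1 -5 86 -1; 0 -0.008 0.006 -1 -5 86 -1; 0 -0.008 0.006 -1 -5 86 -1' 80; python3 - <<'E'
from h import *
to((.5185,.0212,.216),97.6)
im,d,w=shot('scene','s5'); im2,_,w2=shot('wrist','w6')
cv2.imwrite("pics/c2.png",np.hstack([cv2.resize(im[165:255,290:390],(440,396),interpolation=cv2.INTER_CUBIC),cv2.resize(im2[150:330,230:390],(352,396))])[:,:,::-1])
E
```

```text
clock: 10.55
tcp_pos: [0.4736, 0.0124, 0.2168]
orientation: [-0.2, 3.134, 0.002]
contact_force: [0.5, -0.1, -1.4]
grip_width: 0.0282
gripper_force: 79.4
rot [ 0.001  0.001 -0.005] shift [-45.7   3.1   0.9] | z axis [ 0.001  0.001 -1.   ] y az 97.3 j7 1.61 t 10.55
```

View pics/c2.png

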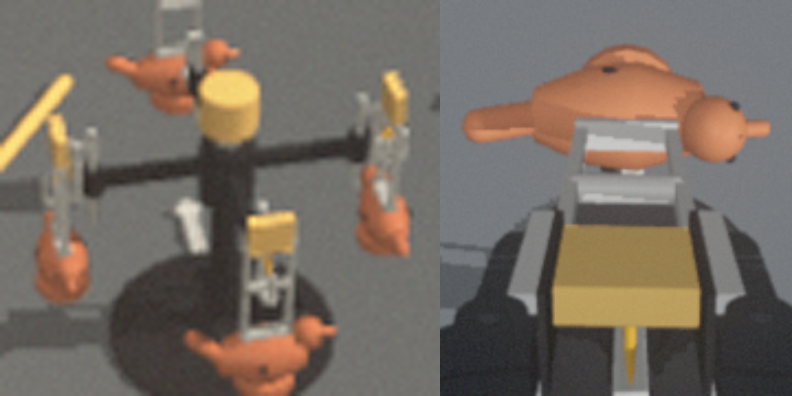

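The scene crop shows our whistle in front of the hook with the knob behind. In the wrist crop the hook and brass keeper (630,365) line up with the tab (627,275). Moving in slowly.

```bash
python3 -m creep '0 0 0 -6 2 1 -1; 0 0 0 -14 3 1 -1; 0 0 0 -22 3 1 -1; 0 0 0 -30 3 1 -1; 0 0 0 -36 3 1 -1; 0 0 0 -41 3 1 -1;0 0 0 -41 3 1 -1' 80; python3 - <<'E'
from h import *
to((.5185,.0212,.216),97.6); print(status.get_obs()["contact_force"])
im,d,w=shot('wrist','w7'); im0,_,_=shot('scene','s6')
C=np.array([.637,.037]);a=np.radians(-172.4);q=w[...,:2]-C;rr=(q@[np.cos(a),np.sin(a)])*1000; t=(q@[-np.sin(a),np.cos(a)])*1000
for lo,hi in((.148,.165),(.165,.172),(.172,.179),(.179,.186),(.186,.192),(.192,.203)):
    m=(rr>90)&(rr<150)&(abs(t)<6)&(w[...,2]>lo)&(w[...,2]<hi)
    if m.sum()>2: print("  ",lo,m.sum(),"r",np.percentile(rr[m],[3,25,50,75,97]).round(0),"t",np.median(t[m]).round(1))
E
```

```text
clock: 11.52
tcp_pos: [0.5133, 0.0215, 0.2148]
orientation: [-0.203, 3.135, 0.002]
contact_force: [0.3, -0.4, -1.0]
grip_width: 0.0281
gripper_force: 79.4
rot [ 0.001  0.    -0.003] shift [-5.1 -1.  -1.2] | z axis [ 0.     0.001 -1.   ] y az 97.4 j7 1.62 t 11.53
[ 0.27743685 -0.42493883 -0.98857358]
   0.148 176 r [110. 119. 125. 130. 131.] t 0.7
   0.165 57 r [109. 110. 111. 131. 131.] t 1.6
   0.172 116 r [110. 114. 117. 129. 131.] t 2.9
   0.179 121 r [114. 127. 129. 129. 130.] t 0.9
   0.186 147 r [123. 125. 126. 127. 129.] t -0.2
```

```bash
python3 -m creep '0 0 0 -3 -1 0 -1; 0 0 0 -5 -1 0 -1; 0 0 0 -5 -1 0 -1' 80; python3 -m creep '0 0 0 0 0 3 -1; 0 0 0 0 0 6 -1; 0 0 0 0 0 9 -1; 0 0 0 0 0 12 -1; 0 0 0 0 0 15 -1; 0 0 0 0 0 15 -1' 80
```

```text
clock: 12.0
tcp_pos: [0.5183, 0.0212, 0.2149]
orientation: [-0.203, 3.135, 0.002]
contact_force: [0.3, -0.3, -1.3]
grip_width: 0.0287
gripper_force: 79.4
clock: 12.75
tcp_pos: [0.518, 0.0212, 0.1997]
orientation: [0.203, -3.135, -0.002]
contact_force: [-0.5, -0.6, 1.2]
grip_width: 0.0289
gripper_force: 79.7
```

```bash
python3 -m creep '0 0 0 0 0 3 -1; 0 0 0 0 0 6 -1; 0 0 0 0 0 9 -1; 0 0 0 0 0 12 -1; 0 0 0 0 0 12 -1' 80;  python3 -m creep '0 0 0 0 0 2 -1; 0 0 0 0 0 4 -1; 0 0 0 0 0 6 -1; 0 0 0 0 0 8 -1; 0 0 0 0 0 8 -1' 80
```

```text
clock: 13.38
tcp_pos: [0.5183, 0.0212, 0.1878]
orientation: [-0.203, 3.135, 0.002]
contact_force: [-2.0, -0.2, 3.7]
grip_width: 0.0286
gripper_force: 79.9
clock: 14.0
tcp_pos: [0.5182, 0.0213, 0.1798]
orientation: [-0.203, 3.135, 0.002]
contact_force: [-2.0, -0.2, 4.9]
grip_width: 0.0288
gripper_force: 80.1
```

```bash
python3 -m creep '0 0 0 0 0 1.5 -1; 0 0 0 0 0 3 -1; 0 0 0 0 0 4.5 -1; 0 0 0 0 0 6 -1; 0 0 0 0 0 6 -1' 80;  python3 -m creep '0 0 0 0 0 1 -1; 0 0 0 0 0 2 -1; 0 0 0 0 0 3 -1; 0 0 0 0 0 3 -1' 80
```

```text
clock: 14.62
tcp_pos: [0.5182, 0.0212, 0.1737]
orientation: [-0.203, 3.135, 0.002]
contact_force: [0.0, 0.6, 2.6]
grip_width: 0.0284
gripper_force: 80.7
clock: 15.12
tcp_pos: [0.5182, 0.0212, 0.1709]
orientation: [-0.203, 3.135, 0.002]
contact_force: [1.0, -1.0, 3.6]
grip_width: 0.0283
gripper_force: 80.8
```

```bash
python3 -m creep '0 0 0 0 0 -5 -1; 0 0 0 0 0 -10 -1; 0 0 0 0 0 -14 -1; 0 0 0 0 0 -17 -1; 0 0 0 0 0 -17 -1' 80; python3 - <<'E'
from h import *
im,d,w=shot('scene','s7')
im2,_,w2=shot('wrist','w8')
cv2.imwrite("pics/c3.png",np.hstack([cv2.resize(im[165:255,290:390],(440,396),interpolation=cv2.INTER_CUBIC),cv2.resize(im2[150:330,230:390],(352,396))])[:,:,::-1])
E
```

```text
clock: 15.75
tcp_pos: [0.5181, 0.0212, 0.188]
orientation: [-0.203, 3.135, 0.002]
contact_force: [-0.2, -0.5, 0.4]
grip_width: 0.0283
gripper_force: 80.5
```

View pics/c3.png

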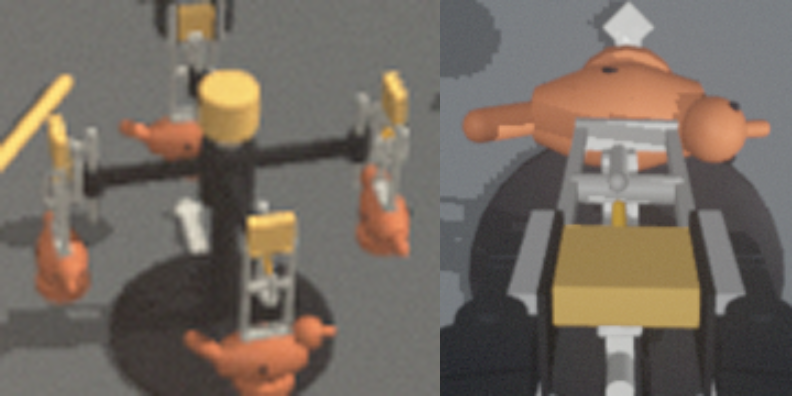

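The bar lies behind the tip (617,180), with the keeper above it. A small lift test will show whether it is captured before I let go.

```bash
python3 -m creep '0 0 0 0 0 -1.5 -1; 0 0 0 0 0 -3 -1; 0 0 0 0 0 -3 -1' 80; python3 -m creep '0 0 0 0 0 -1.5 -1; 0 0 0 0 0 -3 -1; 0 0 0 0 0 -4.5 -1; 0 0 0 0 0 -4.5 -1' 80
```

```text
clock: 16.23
tcp_pos: [0.518, 0.0213, 0.1908]
orientation: [0.203, -3.135, -0.002]
contact_force: [0.3, -0.3, -1.0]
grip_width: 0.0286
gripper_force: 80.3
clock: 16.73
tcp_pos: [0.5181, 0.0212, 0.1953]
orientation: [-0.203, 3.135, 0.002]
contact_force: [-0.5, -0.6, -1.9]
grip_width: 0.028
gripper_force: 80.1
```

The pull rises to -1.9 N about 5 mm up, so it is captured. Lowering back, releasing and retreating upward.

```bash
python3 -m creep '0 0 0 0 0 3 -1; 0 0 0 0 0 6 -1; 0 0 0 0 0 6 -1; 0 0 0 0 0 6 0; 0 0 0 0 0 6 0; 0 0 0 0 0 6 0' 80; python3 -m creep '0 0 0 0 0 0 0; 0 0 0 0 0 -15 0; 0 0 0 0 0 -45 0; 0 0 0 0 0 -95 0; 0 0 0 0 0 -150 0; 0 0 0 60 0 -150 0; 0 0 0 60 0 -150 0;0 0 0 60 0 -150 0' 80; python3 - <<'E'
from h import *
im,d,w=shot('scene','s8'); im1,_,wt=shot('top','top3'); im2,_,w2=shot('wrist','w9')
cv2.imwrite("pics/c4.png",np.hstack([cv2.resize(im[165:255,290:390],(440,396),interpolation=cv2.INTER_CUBIC),cv2.resize(im2[::2,::2],(352,220)) if 0 else cv2.resize(im2[130:400,200:440],(352,396))])[:,:,::-1])
q=w2[...,:2]-[.518,.021]; m=(np.hypot(q[...,0],q[...,1])<.035)&(w2[...,2]>.2)&(w2[...,2]<.23)
if m.any(): print(m.sum(),np.percentile(w2[m],[5,50,95],0).round(4),cv2.minAreaRect(w2[m][:,:2].astype(np.float32)))
E
```

```text
clock: 17.48
tcp_pos: [0.5182, 0.0212, 0.1895]
orientation: [-0.203, 3.135, 0.002]
contact_force: [-0.8, 0.0, -0.6]
grip_width: 0.0428
gripper_force: 0.0
clock: 18.48
tcp_pos: [0.4589, 0.0133, 0.3403]
orientation: [-0.203, 3.133, 0.003]
contact_force: [0.3, -0.7, 0.2]
grip_width: 0.0424
gripper_force: 0.0
519 [[0.5115 0.0074 0.2007]
 [0.5145 0.0209 0.2134]
 [0.5408 0.0339 0.2154]] ((0.5283406376838684, 0.022139009088277817), (0.032968033105134964, 0.029723437502980232), 6.619195938110352)
```

View pics/c4.png

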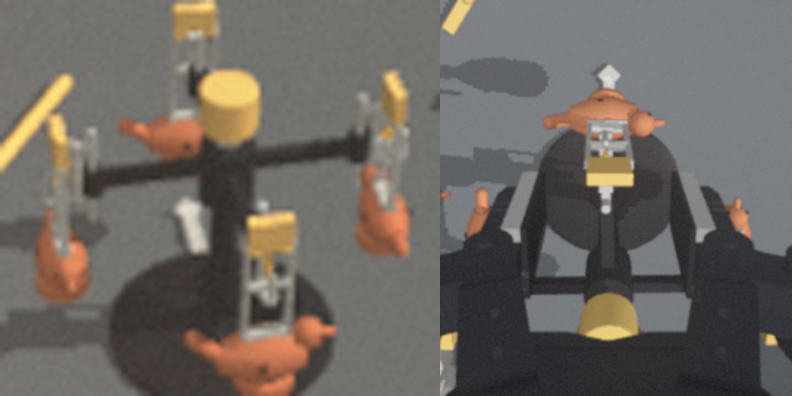

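The whistle hangs on the hook over the pointer (crop 608,75). Its tab top at 0.2154 m puts the bar at 0.158 m against 0.159 m at the seat, so it is fully home. Handing in.

```bash
python3 -c "
from bench import r
print(r.hand_in())"
```

```text
the job is handed in; nothing more can be done
None
```

The job is handed in: the empty hook stands over the pointer and the clay bird whistle hangs on it, snapped under the keeper with its bar measured about 1 mm from the seat height; hand-in gave no verdict.

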